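# Clamp a test piece in the gauge-marking jig

### The arm

A 6-joint arm with a two-finger parallel gripper is mounted at the origin on the work surface. World frame = base frame: x ahead of the robot, y to its left, z up, the work surface at z = 0. Lengths are in m, angles in rad, forces in N, time in s.
With the tool pointing down it reaches from about 0.25 to 0.775 m from the base axis. Payload 4 kg.
Tool frame: the origin (TCP) lies between the finger pads; the fingertips stand 14 mm ahead of it and the grasp point (between the pads) lies 5 mm behind it; z points along the fingers, y is the direction in which the jaws open and shut (so a half turn about z gives the same grasp; the last joint's range is limited). The gripper opens to 94 mm and grips with 3 to 60 N. Pads are 16 mm wide; open, the fingers measure 119 mm over their backs; the gripper's body (75 mm by 177 mm) begins 78 mm behind the grasp point.
Start: joints at [1.066, 0.087, 1.371, -0, 1.684, -0.103], TCP at [0.215, 0.506, 0.22] pointing down, gripper open.
Joint ranges: [-3.1, 3.1], [-0.76, 2.03], [0.27, 2.55], [-1.08, 4.22], [0.17, 2.65], [-2.57, 2.57]. Speed limits (rad/s): [2.79, 2.79, 3.14, 3.14, 3.14, 3.14].

### API

Orientations are given as [roll, pitch, yaw] about the fixed x, y, z axes, in that order (R = Rz(yaw) Ry(pitch) Rx(roll)).
In Python, from bench import r gives the robot as it stands.
- The arm moves only by the shell command python3 -m inch 'ROWS' [OPENING] [FORCE]. ROWS is a JSON object of lists of equal length, an entry for each row: "dp": the shift along the tool's x, y, z in cm, a list of three; "spin": the turn about the tool's z in degrees. A call has 1 to 12 rows; each row shifts and turns the commanded pose from where the row before left it, along the tool's axes as they then stand; what a row does not reach is not made up. A row lasts 1/10 s, in which the tool goes at most 50 mm and 8.59 degrees, less where a joint would pass 70% of its speed; a pose out of reach is approached as far as the arm can. A call with a gripper value outside its range is refused whole. OPENING is the closure in counts, from 0 (fully open) to 255 (shut), set as the call begins (- or left out, the last holds). The fingers move at their own pace and stop on an object; FORCE is the grip in N (left out, the last holds). Time passes only in rows, so rows that do not move let the fingers close. It gives the time, the measured TCP pose, the force and the opening at its end, in the units of the state.
- r.sense(): the state, without advancing time (a new reading comes with each control period).
- r.capture(name): name is "scene" or "top"; returns (picture, depth): 384x512x3 uint8, blue, green, red; 384x512 float32, m along the optical axis (not along the pixel's ray), 0 where there is no reading.
- r.camera_info(name): a dict with "fx", "fy", "cx", "cy" (pixels), "rvec" (rotation vector, rad) and "tvec" (3), from world to camera coordinates, as OpenCV has them. Camera axes: x right, y down, z forward; pixel columns grow to the right and rows downward; lengths in m; the calibration is good to about 2 mm. A picture is of the moment at which its call begins. camera_info takes no time and is no camera call.
- r.job_done(): hands the job in, once; it reports no verdict.
Trained networks look in the newest picture that a camera, given by its name, has taken for a name from the list of things; names that differ only in an ending like _2 or _b are one class to them, and where a whole thing is asked for, a point or a joint stands for the part that bears it (a point fixed in the world has none). Each returns a list of dicts, best first, with "score" (0 to 1); they miss things now and then, are a little off and sometimes report something else, mostly with a low value. They report only what shows in the picture. A call takes as long as a camera call. They do not tell look-alikes from the thing itself.
- r.boxes_of(camera, target): "extent" ([centre column, centre row, width, height] in pixels, round what is visible of it).
- r.pinpoint(camera, target): "xy" ([column, row] in pixels: a listed point, or the origin of a listed thing).
The state is a dict: "time_s": time; "joint_pos": joint angles; "qvel": joint speeds; "tau": joint torques, N m; "eef_pos": TCP position; "eef_rot": TCP orientation; "force": force on the tool from outside, world axes, zero at the start; "moment": the same for the moment, N m; "grip_width": opening from 0.0 (shut) to 1.0 (fully open).
Only numpy, scipy, OpenCV 4.12 (cv2) and the standard library are available. Lean on these libraries where they do the work, as an engineer would, in place of code of your own. Each camera call takes 0.05 s, during which the arm holds its last target.

### The job

Load the flat dumbbell test piece into the marking jig: lay it on the two rests, slide it square against the back fence and up to the micrometer stop, and bed it there with a light steady push of 5 to 12 N for half a second (over 20 N spoils the micrometer). Then, with at most a moderate hand push (35 N), push the toggle clamp's handle over and down past its dead point until it snaps fully home, so that the rubber pad holds the piece seated. Leave the other things on the bench where they are.

Things in the scene. Friction and masses are not known exactly. Their poses are not given: they have to be found in the camera images.
- fixture: Marking jig fixed on the bench. Origin on the bench, below the middle of its nest; x runs along the nest towards the micrometer stop, y towards fence and clamp, z up; all jig coordinates here are in this frame, in mm. Dark steel plate x -110..150, y -42..118, 12 thick; bare between the rests. The clamp base stands at x 43..89, y 36..116; raised arm and handle stand above it, up to z 195.
- nest (a point): Point on the jig (0, 0, 32), same axes. Two steel rests, x -84..-50 and 50..84, y -24..12.5, tops at z 27; at the back of each a fence lip with face at y 12.5, top at z 35, 11.5 thick. Seated, the piece lies on both rests, a long edge on both fence faces (its centre at y 0, z 32; up to 1.5 mm of gap allowed) and an end face touching the tip of the micrometer stop.
- stop: Bracket of the micrometer end stop, fixed on the jig, 30 mm wide, 34 high; origin at jig (112, 0, 12), on the plate below its front face, axes as the jig. The micrometer's spindle (6.5 mm, axis at z 32) sticks out of that face towards -x by 12 to 32 mm as last set, so its flat end lies anywhere at jig x 80..100: not measured, find it by feel. It does not give way; over 20 N on it is a fault.
- piece_centre (a point): Centre (half-way up) of the loose steel test piece, 0.2 to 0.4 kg: flat dumbbell, 180 mm long (its x), 10 mm thick (z); two wide ends 25 mm wide and 45 mm long, waist 15 mm wide over the middle 70 mm, round shoulders between. Symmetric: either end may go to the stop. Starts flat on the bench.
- handle_grip (a point): Middle of the handle's round rubber grip, 19 mm diameter, 80 mm long, always at jig x 66. Open, the grip stands upright (99 degrees). Pushed over, its middle goes through jig (y, z, slope of grip in degrees) = (71,151,99) start, (85,154,90), (104,154,78), (119,150,66), (131,143,56), (139,134,46), (146,118,33), (148,106,25) pad touches, (151,88,14), (151,69,3) dead point, (152,51,-7) home.
- clamp_handle: The handle of the horizontal toggle clamp. Origin at its pivot on the clamp arm, jig (y, z) = (80,51) open, (53,70) closed. Pushed at the grip it takes about 2 N in free travel, from pad contact up to about 11 N at grip height 90, then less and less to nothing at the dead point, where it snaps home and locks; beyond that is its end stop. Over 35 N on the handle is a fault.
- clamp_pad: Rubber pad, 18 mm diameter, facing down under the end of the clamp arm; origin in the middle of its pressing face. Closed, it sits at jig x 66, y 0 on the piece and presses with some 70 N. Open, it stands about 42 mm higher and 23 mm further back (+y).
- round_bar_centre (a point): Centre of a round steel test bar, 120 mm long, 16 mm diameter, narrower in the middle, lying loose on the bench. Not to be moved.
- caliper: Digital caliper, 200 x 65 x 11 mm, lying loose on the bench. Origin under the middle of its beam, x along the beam. Not to be moved.
- jar: Brown glass jar with a black cap, 60 mm diameter, 90 mm high, standing loose on the bench. Origin under its centre. Not to be moved.
Mind the look-alikes: they are no part of the job. Leave any pink look-alike of the part that bears piece_centre alone.

How it is judged:
By the outcome, as a careful person would: the job done as asked, in the order asked, and still so for the second after the job is handed in, with the robot touching nothing.
It also fails if it takes over 72 s, if anything falls off the work surface, if the arm or the gripper's body presses on something with over 40 N, if the wrist force passes 120 N, or if a joint passes its speed limit or range.

## Working session

There is one attempt and no reset: what is moved stays moved. The work goes in short steps, Python scripts to look and compute and a shell command to move; the robot and the scene stay as the last step left them, time stands still between calls to the robot, and variables do not carry over. Pictures are saved under pics/ and viewed, and the job is handed in when it is done.

```bash
ls; mkdir -p pics; cat > h.py <<'E'
import numpy as np, cv2
from bench import r
def cam(n):
    c=r.camera_info(n); R=cv2.Rodrigues(np.array(c["rvec"],float))[0]; return c,R,np.array(c["tvec"],float).ravel()
def ray(n,u,v,z):
    c,R,t=cam(n); d=R.T@np.array([(u-c["cx"])/c["fx"],(v-c["cy"])/c["fy"],1]); o=-R.T@t
    return o+d*(z-o[2])/d[2]
def proj(n,P):
    c,R,t=cam(n); p=R@np.array(P,float)+t; return np.array([c["fx"]*p[0]/p[2]+c["cx"],c["fy"]*p[1]/p[2]+c["cy"]])
def cloud(n,D):
    c,R,t=cam(n); v,u=np.mgrid[0:D.shape[0],0:D.shape[1]]
    P=np.stack([(u-c["cx"])/c["fx"]*D,(v-c["cy"])/c["fy"]*D,D],-1)
    return (P-t)@R
E
python3 - <<'E'
from h import *
for n in ("scene","top"):
    im,D=r.capture(n); cv2.imwrite(f"pics/{n}0.png",im); np.save(f"{n}0.npy",D)
    c,R,t=cam(n); print(n,c["fx"],-R.T@t)
    for tg in ("fixture","nest","stop","piece_centre","handle_grip","clamp_handle","clamp_pad","round_bar_centre","caliper","jar"):
        print(tg,[(np.round(d["xy"]).tolist(),round(d["score"],2)) for d in r.pinpoint(n,tg)][:4])
s=r.sense(); print(s)
E
```

```text
pics
scene 496.3834084113192 [ 1.25458077 -0.79037728  1.04616527]
fixture [([281.0, 228.0], 0.68)]
nest [([279.0, 219.0], 0.57)]
stop [([311.0, 244.0], 0.57)]
piece_centre [([105.0, 276.0], 0.95), ([157.0, 341.0], 0.91), ([265.0, 323.0], 0.82), ([218.0, 262.0], 0.6)]
handle_grip [([314.0, 189.0], 0.46)]
clamp_handle [([280.0, 219.0], 0.62), ([315.0, 208.0], 0.6)]
clamp_pad []
round_bar_centre [([179.0, 283.0], 0.62)]
caliper [([260.0, 157.0], 0.7), ([313.0, 209.0], 0.61)]
jar [([338.0, 162.0], 0.83)]
top 490.1641272204345 [ 0.30201223 -0.01323715  1.55584203]
fixture [([237.0, 178.0], 0.7)]
nest [([238.0, 182.0], 0.59)]
stop [([236.0, 145.0], 0.53)]
piece_centre [([307.0, 185.0], 0.95), ([324.0, 118.0], 0.88), ([389.0, 242.0], 0.88), ([304.0, 255.0], 0.85)]
handle_grip [([207.0, 153.0], 0.59)]
clamp_handle [([212.0, 158.0], 0.38)]
clamp_pad [([240.0, 180.0], 0.59)]
round_bar_centre [([346.0, 196.0], 0.49)]
caliper [([168.0, 267.0], 0.97), ([237.0, 181.0], 0.67)]
jar [([114.0, 207.0], 0.81)]
{'time_s': 1.1, 'joint_pos': array([ 1.06591770e+00,  8.71824419e-02,  1.37064285e+00,  1.01392548e-05,
        1.68362447e+00, -1.03113433e-01]), 'qvel': array([-2.78915690e-04, -5.75815852e-04, -1.90403245e-04,  2.18598937e-03,
       -3.39809838e-04,  7.83532450e-05]), 'tau': array([ 4.34354649e-05, -3.40060365e+01, -3.02596664e+01,  7.18033290e-02,
        2.38641619e-02, -2.47016061e-05]), 'eef_pos': array([0.21509636, 0.50622752, 0.21954452]), 'eef_rot': array([3.14144948e+00, 4.68679198e-06, 2.73982860e+00]), 'force': array([ 0.11457268, -0.40179   ,  0.52931741]), 'moment': array([ 0.00523594, -0.00894766,  0.04168432]), 'grip_width': 1.002992821061603}
```

View pics/top0.png

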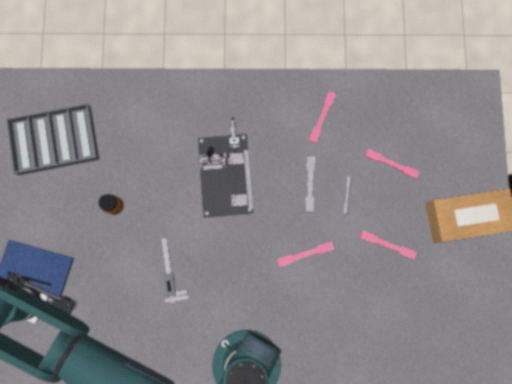

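View pics/scene0.png

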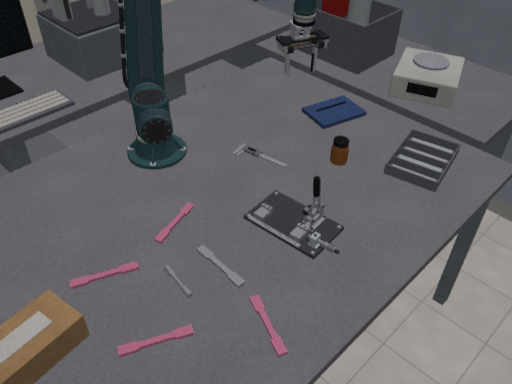

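```bash
python3 - <<'E'
from h import *
im=cv2.imread("pics/top0.png")
cv2.imwrite("pics/top0c.png",cv2.resize(im[90:280,180:420],None,fx=3.2,fy=3.1,interpolation=cv2.INTER_CUBIC))
E
```

```text
(no output)
```

View pics/top0c.png

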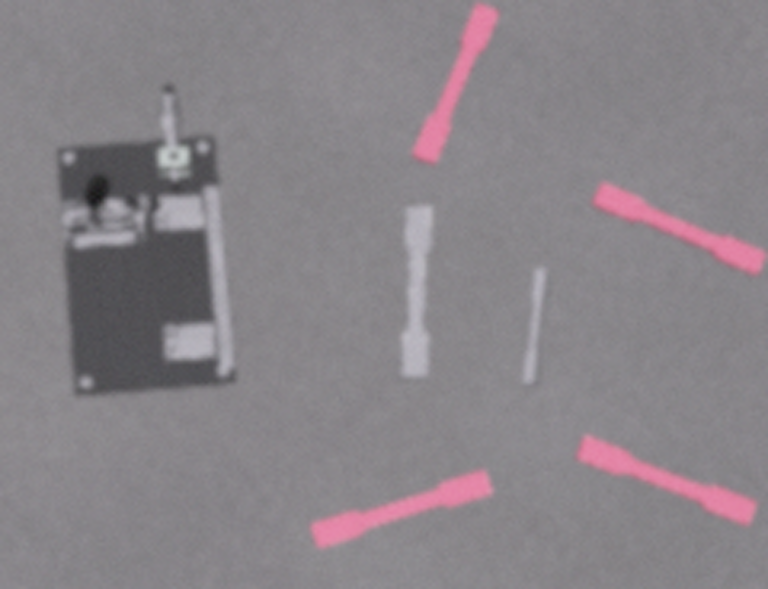

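Candidates in the top view: the steel dumbbell at (310,184), pink look-alikes at (322,117), (392,164), (388,245) and (305,255), and the round bar at (347,196). I choose the grey one at (310,184); the crop confirms it is steel-coloured with wide ends. The jig is at (226,175), with its stop towards the top of the picture.

```bash
python3 - <<'E'
from h import *
im=cv2.imread("pics/top0.png"); D=np.load("top0.npy"); C=cloud("top",D)
g=im.astype(int); sat=g.max(2)-g.min(2); gray=g.mean(2)
# piece
m=((gray>130)&(sat<30)).astype(np.uint8); m[:, :285]=0; m[:,330:]=0; m[:140]=0;m[225:]=0
n,l,st,_=cv2.connectedComponentsWithStats(m); k=1+np.argmax(st[1:,4]); pts=np.argwhere(l==k)[:,::-1]
W=np.array([ray("top",u,v,.010)[:2] for u,v in pts]); 
rc=cv2.minAreaRect((W*1000).astype(np.float32)); print("piece",rc,W.mean(0),len(pts))
w,V=np.linalg.eigh(np.cov(W.T)); print("axis deg",np.degrees(np.arctan2(V[1,1],V[0,1])))
print("bench z",np.median(C[300:330,330:380,2]), "piece z",np.median(C[l==k][:,2]))
# plate dark
m=((gray<95)).astype(np.uint8); m[:,:190]=0;m[:,262:]=0;m[:125]=0;m[225:]=0
m=cv2.morphologyEx(m,cv2.MORPH_CLOSE,np.ones((15,15)))
n,l,st,_=cv2.connectedComponentsWithStats(m);k=1+np.argmax(st[1:,4]);print(st[k])
pts=np.argwhere(l==k)[:,::-1]; W=np.array([ray("top",u,v,.012)[:2] for u,v in pts])*1000
print(cv2.minAreaRect(W.astype(np.float32)))
v=np.concatenate([im[120:225,190:262],cv2.applyColorMap(np.clip(C[120:225,190:262,2]*1000,0,255).astype(np.uint8),cv2.COLORMAP_JET)],1)
cv2.imwrite("pics/jigtop.png",cv2.resize(v,None,fx=5.5,fy=5.5,interpolation=cv2.INTER_NEAREST))
ims=cv2.imread("pics/scene0.png");Ds=np.load("scene0.npy");Cs=cloud("scene",Ds)
v=np.concatenate([ims[165:265,235:355],cv2.applyColorMap(np.clip(Cs[165:265,235:355,2]*1000,0,255).astype(np.uint8),cv2.COLORMAP_JET)],0)
cv2.imwrite("pics/jigsc.png",cv2.resize(v,None,fx=3,fy=3,interpolation=cv2.INTER_NEAREST))
print("stats z",np.percentile(C[165:200,205:230,2],[10,50,90]))
E
```

```text
Traceback (most recent call last):
  File "h.py", line 6, in ray
    c,R,t=cam(n); d=R.T@np.array([(u-c["cx"])/c["fx"],(v-c["cy"])/c["fy"],1]); o=-R.T@t
          ~~~^^^
  File "h.py", line 4, in cam
    c=r.camera_info(n); R=cv2.Rodrigues(np.array(c["rvec"],float))[0]; return c,R,np.array(c["tvec"],float).ravel()
ValueError: time passes only in moves, steps and waits
```

```bash
python3 - <<'E'
s=open("h.py").read().replace("def cam(n):","import functools\n@functools.lru_cache\ndef cam(n):"); open("h.py","w").write(s)
E
cat > a.py <<'E'
from h import *
im=cv2.imread("pics/top0.png"); D=np.load("top0.npy"); C=cloud("top",D)
g=im.astype(int); sat=g.max(2)-g.min(2); gray=g.mean(2)
m=((gray>130)&(sat<30)).astype(np.uint8); m[:, :285]=0; m[:,330:]=0; m[:140]=0;m[225:]=0
n,l,st,_=cv2.connectedComponentsWithStats(m); k=1+np.argmax(st[1:,4]); pts=np.argwhere(l==k)[:,::-1]
W=np.array([ray("top",u,v,.010)[:2] for u,v in pts]); 
rc=cv2.minAreaRect((W*1000).astype(np.float32)); print("piece",rc,W.mean(0),len(pts))
w,V=np.linalg.eigh(np.cov(W.T)); print("axis deg",np.degrees(np.arctan2(V[1,1],V[0,1])))
print("bench z",np.median(C[300:330,330:380,2]), "piece z",np.median(C[l==k][:,2]))
m=((gray<95)).astype(np.uint8); m[:,:190]=0;m[:,262:]=0;m[:125]=0;m[225:]=0
m=cv2.morphologyEx(m,cv2.MORPH_CLOSE,np.ones((15,15)))
n,l,st,_=cv2.connectedComponentsWithStats(m);k=1+np.argmax(st[1:,4]);print(st[k])
pts=np.argwhere(l==k)[:,::-1]; W=np.array([ray("top",u,v,.012)[:2] for u,v in pts])*1000
print(cv2.minAreaRect(W.astype(np.float32)))
v=np.concatenate([im[120:225,190:262],cv2.applyColorMap(np.clip(C[120:225,190:262,2]*1000,0,255).astype(np.uint8),cv2.COLORMAP_JET)],1)
cv2.imwrite("pics/jigtop.png",cv2.resize(v,None,fx=5.5,fy=5.5,interpolation=cv2.INTER_NEAREST))
ims=cv2.imread("pics/scene0.png");Ds=np.load("scene0.npy");Cs=cloud("scene",Ds)
v=np.concatenate([ims[165:265,235:355],cv2.applyColorMap(np.clip(Cs[165:265,235:355,2]*1000,0,255).astype(np.uint8),cv2.COLORMAP_JET)],0)
cv2.imwrite("pics/jigsc.png",cv2.resize(v,None,fx=3,fy=3,interpolation=cv2.INTER_NEAREST))
print("stats z",np.percentile(C[165:200,205:230,2],[10,50,90]))
E
python3 a.py
```

```text
piece ((565.377685546875, -197.28512573242188), (143.01902770996094, 274.48004150390625), 89.41007232666016) [ 0.56340781 -0.19620381] 3803
axis deg 178.84138001150606
bench z -0.0006516633894601289 piece z -2.9238842293630283e-05
[ 199  135   54   82 3351]
((585.9580688476562, 66.13978576660156), (255.51858520507812, 155.04859924316406), 4.76819372177124)
stats z [0.00665219 0.0112067  0.01581642]
```

View pics/jigtop.png

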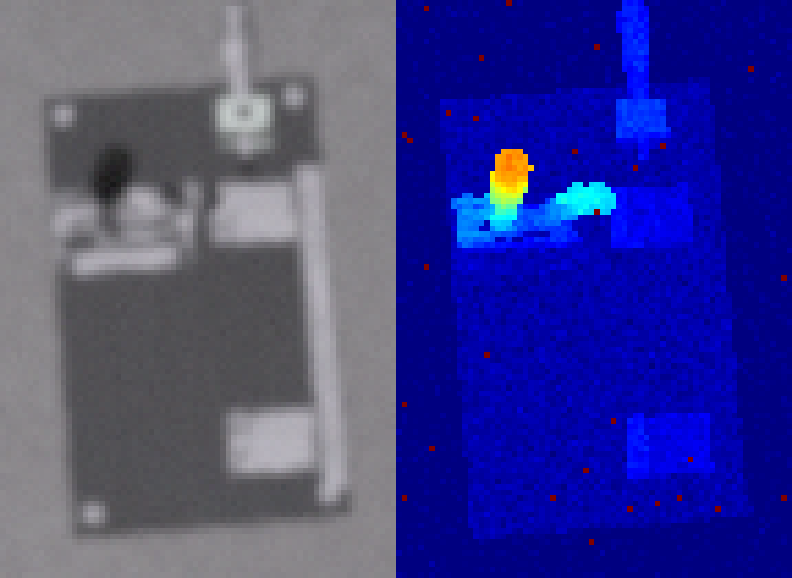

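View pics/jigsc.png

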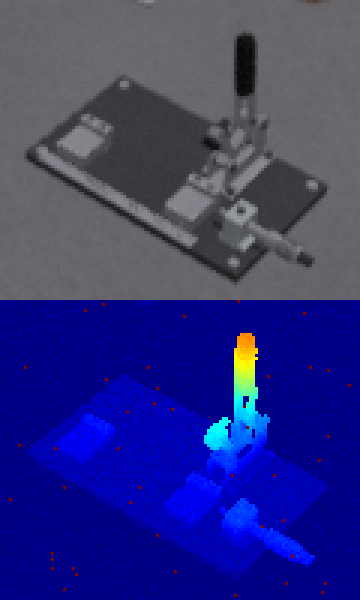

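```bash
cat > b.py <<'E'
from h import *
from scipy.optimize import minimize
im=cv2.imread("pics/top0.png"); g=im.astype(int).mean(2)
print("bench gray",np.median(g[300:330,330:380]), g[150:215,298:324].max())
th=(np.median(g[230:250,290:300])+g[195:208,306:313].mean())/2; print(th)
m=(g>th).astype(np.uint8); m[:, :295]=0; m[:,330:]=0; m[:145]=0;m[222:]=0
n,l,st,_=cv2.connectedComponentsWithStats(m); k=1+np.argmax(st[1:,4]); pts=np.argwhere(l==k)[:,::-1]
W=np.array([ray("top",u,v,.010)[:2] for u,v in pts])*1000
print("piece",cv2.minAreaRect(W.astype(np.float32)),W.mean(0),len(pts))
w,V=np.linalg.eigh(np.cov(W.T)); print("axis deg",np.degrees(np.arctan2(V[1,1],V[0,1])))
def model(q):
    x,y=q.T; h=np.zeros(len(q)); 
    h[(x>-110)&(x<150)&(y>-42)&(y<118)]=12
    for a in(-84,50):
        i=(x>a)&(x<a+34); h[i&(y>-24)&(y<12.5)]=27; h[i&(y>=12.5)&(y<24)]=35
    ok=~((x>35)&(x<97)&(y>10)|(x>75)&(abs(y)<25)); return h,ok
for names in (["top"],["scene"],["top","scene"]):
    Q=[]
    for n in names:
        P=cloud(n,np.load(n+"0.npy")).reshape(-1,3)*1000; P=P[(abs(P[:,0]-580)<190)&(abs(P[:,1]-50)<160)&(P[:,2]>-15)&(P[:,2]<210)]; Q.append(P)
    P=np.concatenate(Q)
    def cost(p):
        c,s=np.cos(p[2]),np.sin(p[2]); d=P[:,:2]-p[:2]; q=np.c_[c*d[:,0]+s*d[:,1],-s*d[:,0]+c*d[:,1]]
        h,ok=model(q); return np.minimum(abs(P[:,2]-h),12)[ok].sum()/1000
    best=min((minimize(cost,[x0,y0,a],method="Nelder-Mead",options=dict(initial_simplex=np.array([[x0,y0,a],[x0+6,y0,a],[x0,y0+6,a],[x0,y0,a+.04]]),maxiter=300)) for x0 in(562,567,572) for y0 in (20,27,32) for a in (.05,.08)),key=lambda o:o.fun)
    print(names,best.x[:2],np.degrees(best.x[2]),best.fun,len(P))
E
python3 b.py
```

```text
bench gray 137.0 188.0
158.34981684981685
piece ((561.088623046875, -204.35540771484375), (26.37841033935547, 176.41848754882812), 87.53231048583984) [ 560.3875531  -205.51325345] 358
axis deg 177.45434505360993
['top'] [569.81419414  26.32218415] 4.93140692297709 29.193980588959143 11510
['scene'] [569.93242197  29.83891469] 4.584091150699861 19.335268806399544 9643
['top', 'scene'] [569.75865993  26.78140715] 4.7228100698430255 49.1747911574787 21153
```

Steel piece at about (561,-205) mm, yaw -2.5°. Jig at about (570,27) mm, yaw 4.7°. First I turn the jaws across the piece and travel above it.

```bash
python3 -m inch '{"dp":[[0,0,0],[0,0,0],[0,0,0],[-1.8,-3.5,0],[-1.8,-3.5,0],[-1.8,-3.5,0],[-1.8,-3.5,0],[-1.8,-3.5,0],[-1.8,-3.5,0],[-1.8,-3.5,0],[-1.8,-3.5,0]],"spin":[-8.5,-8.5,-3.5,0,0,0,0,0,0,0,0]}' 60
python3 -m inch '{"dp":[[-1.8,-3.5,0],[-1.8,-3.5,0],[-1.8,-3.5,0],[-1.8,-3.5,0],[-1.8,-3.5,0],[-1.8,-3.5,0],[-1.8,-3.5,0],[-1.8,-3.5,0],[-1.8,-3.5,0],[-1.8,-3.5,0],[-1.8,-3.5,0],[0,0,0]],"spin":[0,0,0,0,0,0,0,0,0,0,0,0]}'
```

```text
time_s: 2.2
eef_pos: [0.347, 0.2187, 0.2198]
eef_rot: [3.141, 0.001, 3.098]
force: [0.4, 0.1, 0.0]
grip_width: 0.762
time_s: 3.4
eef_pos: [0.5283, -0.1772, 0.2181]
eef_rot: [-3.141, -0.001, 3.093]
force: [-0.4, 0.1, -1.1]
grip_width: 0.766
```

```bash
python3 -m inch '{"dp":[[-1.0,-1.4,1],[-0.9,-1.3,3],[0,0,4],[0,0,4],[0,0,3],[0,0,0],[0,0,0]],"spin":[0,0,0,0,0,0,0]}'
python3 - <<'E'
from h import *
im,D=r.capture("top"); cv2.imwrite("pics/g1.png",cv2.resize(im[130:250,240:380],None,fx=5,fy=5,interpolation=cv2.INTER_CUBIC))
ims,D=r.capture("scene"); cv2.imwrite("pics/g1s.png",cv2.resize(ims[190:310,140:280],None,fx=5,fy=5,interpolation=cv2.INTER_CUBIC))
E
```

```text
time_s: 4.1
eef_pos: [0.5453, -0.2005, 0.0699]
eef_rot: [3.141, -0.0, 3.098]
force: [0.4, 0.0, 0.5]
grip_width: 0.765
```

View pics/g1s.png

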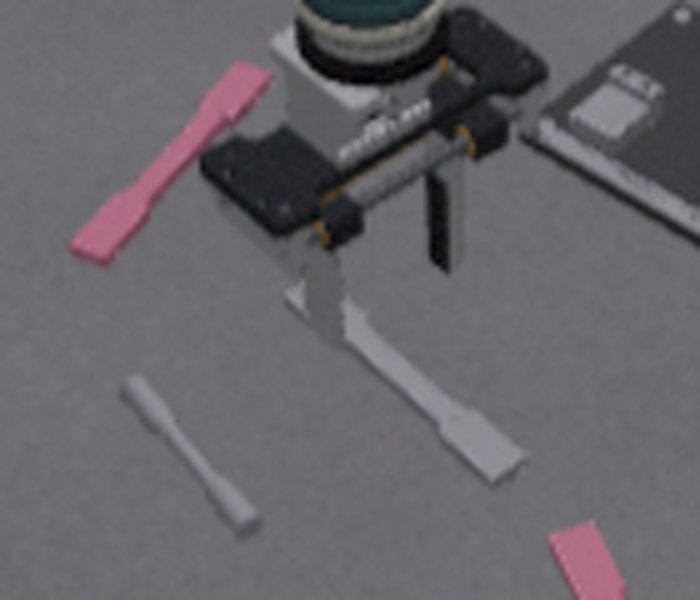

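The open jaws straddle the waist of the grey piece (crop px ~(370,330)), clear of the round bar at (190,450). I lower and grip.

```bash
python3 -m inch '{"dp":[[0,-0.4,2],[0,0,2],[0,0,1.2],[0,0,0],[0,0,0]],"spin":[0,0,0,0,0]}'
python3 -m inch '{"dp":[[0,0,0],[0,0,0],[0,0,0],[0,0,0],[0,0,0],[0,0,0],[0,0,0],[0,0,0]],"spin":[0,0,0,0,0,0,0,0]}' 255 30
```

```text
time_s: 4.7
eef_pos: [0.546, -0.2053, 0.0188]
eef_rot: [-3.141, 0.002, 3.098]
force: [1.3, 0.1, 0.4]
grip_width: 0.767
time_s: 5.5
eef_pos: [0.5451, -0.2044, 0.0174]
eef_rot: [3.14, -0.0, 3.098]
force: [0.1, 0.9, 0.8]
grip_width: 0.154
```

```bash
python3 -m inch '{"dp":[[0,0,-2],[0,0,-4],[0,0,-3],[0,0,0],[0,0,0],[0,0,0]],"spin":[0,0,-3.6,-3.6,0,0]}'
python3 -m inch '{"dp":[[-0.2,2,0],[-0.2,3,0],[-0.2,3,0],[-0.2,3,0],[-0.2,3,0],[0,3,0],[0,2,0],[0,0,0],[0,0,0],[0,0,0]],"spin":[0,0,0,0,0,0,0,0,0,0]}'
python3 - <<'E'
from h import *
im,D=r.capture("top"); cv2.imwrite("pics/g2.png",cv2.resize(im[120:240,180:320],None,fx=5,fy=5,interpolation=cv2.INTER_CUBIC))
im,D=r.capture("scene"); cv2.imwrite("pics/g2s.png",cv2.resize(im[140:290,170:350],None,fx=4,fy=4,interpolation=cv2.INTER_CUBIC))
E
```

```text
time_s: 6.1
eef_pos: [0.5441, -0.2045, 0.1057]
eef_rot: [3.14, -0.003, -3.061]
force: [-0.0, 0.2, -3.3]
grip_width: 0.155
time_s: 7.1
eef_pos: [0.5392, -0.0156, 0.1066]
eef_rot: [-3.141, -0.002, -3.061]
force: [0.1, 0.5, -3.0]
grip_width: 0.153
```

View pics/g2.png

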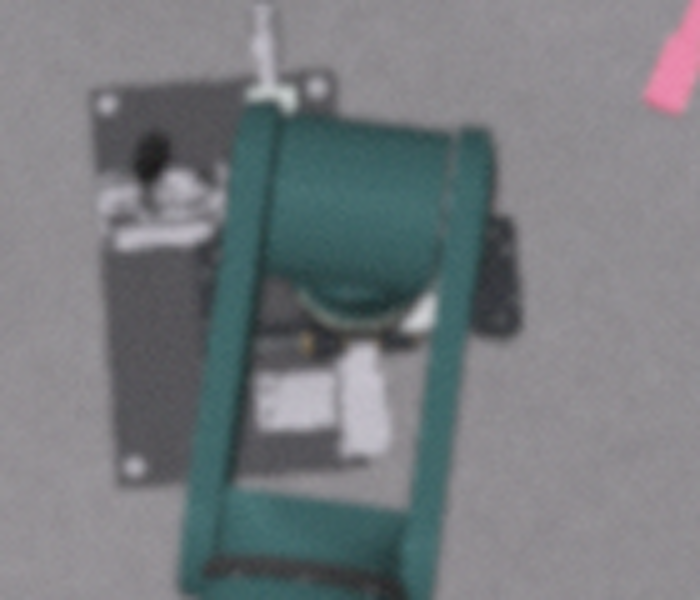

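View pics/g2s.png

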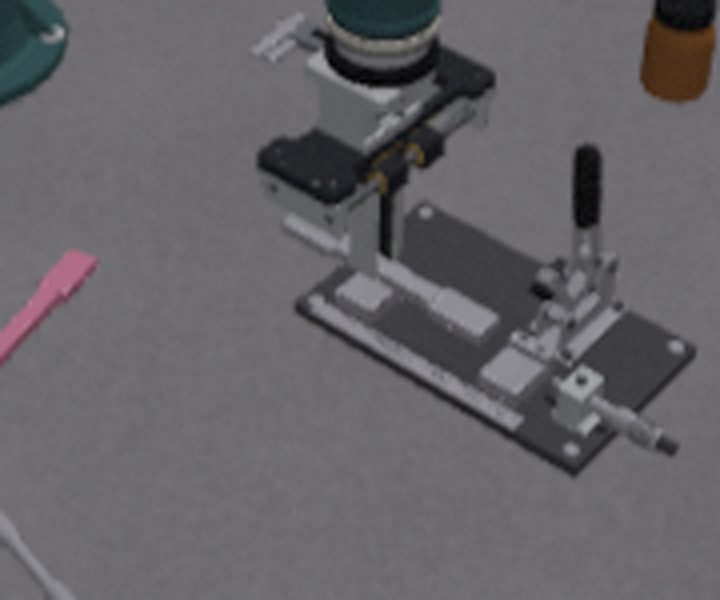

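```bash
python3 -m inch '{"dp":[[0,1.2,0],[0,1,0],[0,1,0],[0,0,1.5],[0,0,2],[0,0,1.4],[0,0,0.4],[0,0,0],[0,0,0]],"spin":[0,0,0,0,0,0,0,0,0]}'
python3 - <<'E'
from h import *
im,D=r.capture("top"); cv2.imwrite("pics/g3.png",cv2.resize(im[120:240,180:320],None,fx=5,fy=5,interpolation=cv2.INTER_CUBIC))
im,D=r.capture("scene"); cv2.imwrite("pics/g3s.png",cv2.resize(im[140:270,230:350],None,fx=4.5,fy=4.5,interpolation=cv2.INTER_CUBIC))
E
```

```text
time_s: 8.1
eef_pos: [0.5375, 0.017, 0.055]
eef_rot: [-3.141, 0.001, -3.06]
force: [0.2, 0.1, -2.9]
grip_width: 0.154
```

View pics/g3.png

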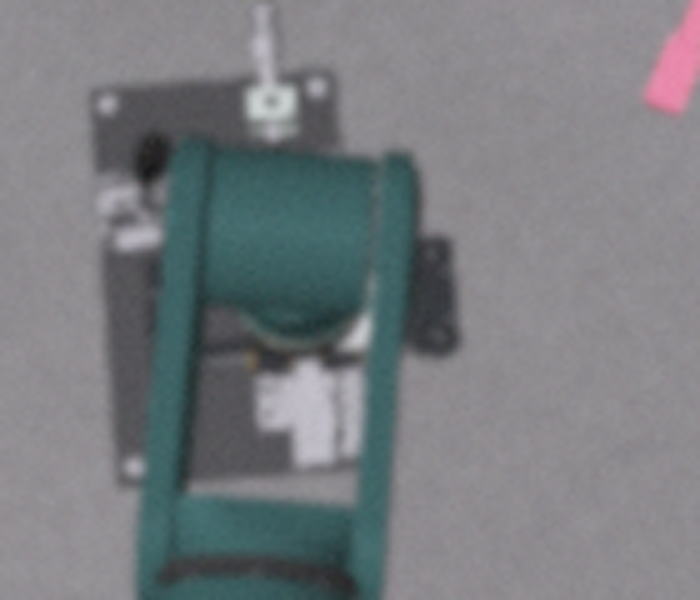

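View pics/g3s.png

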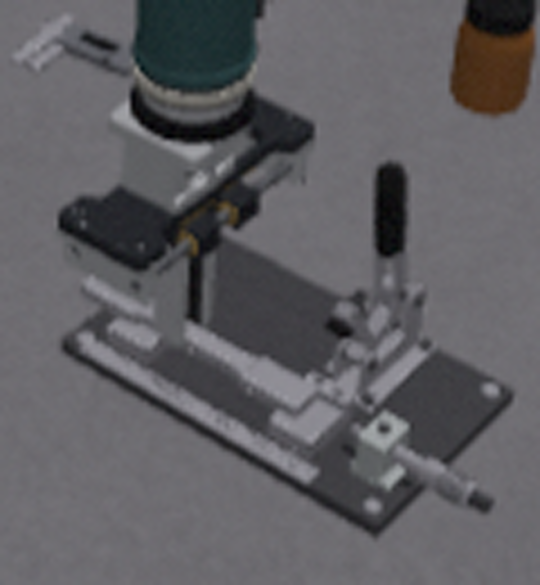

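```bash
python3 -m inch '{"dp":[[0,0,0.4],[0,0,0.3],[0,0,0.1],[0,0,0]],"spin":[0,0,0,0]}'; python3 -m inch '{"dp":[[0,0,0.1],[0,0,0.05],[0,0,0]],"spin":[0,0,0]}'
```

```text
time_s: 8.6
eef_pos: [0.5367, 0.0171, 0.0461]
eef_rot: [3.141, -0.001, -3.06]
force: [-0.0, -0.0, -2.5]
grip_width: 0.159
time_s: 8.9
eef_pos: [0.537, 0.0171, 0.0449]
eef_rot: [3.142, 0.0, -3.06]
force: [0.5, 0.1, -3.3]
grip_width: 0.155
```

```bash
python3 -m inch '{"dp":[[0,0,0.05],[0,0,0.05],[0,0,0]],"spin":[0,0,0]}'; python3 -m inch '{"dp":[[0,0,0.05],[0,0,0],[0,0,0]],"spin":[0,0,0]}'
```

```text
time_s: 9.2
eef_pos: [0.5371, 0.0171, 0.0444]
eef_rot: [3.142, 0.0, -3.06]
force: [-0.5, -0.6, -0.2]
grip_width: 0.154
time_s: 9.5
eef_pos: [0.5371, 0.0171, 0.0443]
eef_rot: [-3.142, 0.0, -3.06]
force: [-2.6, 0.2, 4.7]
grip_width: 0.151
```

```bash
python3 -m inch '{"dp":[[0,0,-0.03],[0,0.2,0],[0,0.2,0],[0,0,0]],"spin":[0,0,0,0]}'; python3 -m inch '{"dp":[[0,0.1,0],[0,0.1,0],[0,0,0]],"spin":[0,0,0]}'
```

```text
time_s: 9.9
eef_pos: [0.5378, 0.0206, 0.0443]
eef_rot: [-3.14, 0.003, -3.06]
force: [0.4, -3.6, 3.6]
grip_width: 0.157
time_s: 10.2
eef_pos: [0.5375, 0.0229, 0.0444]
eef_rot: [-3.141, 0.002, -3.06]
force: [1.0, -4.1, 4.0]
grip_width: 0.155
```

```bash
python3 -m inch '{"dp":[[0,0,-0.03],[0,0.1,0],[0,0,0]],"spin":[0,0,0]}'; python3 -m inch '{"dp":[[0,0.1,0],[0,0.05,0],[0,0,0]],"spin":[0,0,0]}'
```

```text
time_s: 10.5
eef_pos: [0.5369, 0.0242, 0.0444]
eef_rot: [-3.142, 0.001, -3.06]
force: [2.4, -3.7, 4.7]
grip_width: 0.155
time_s: 10.8
eef_pos: [0.5365, 0.0255, 0.0444]
eef_rot: [-3.141, 0.001, -3.06]
force: [0.7, -5.0, 4.4]
grip_width: 0.153
```

```bash
python3 -m inch '{"dp":[[0,0,-0.05],[0,0.1,0],[0,0,0]],"spin":[0,0,0]}'; python3 -m inch '{"dp":[[0,0.1,0],[0,0.05,0],[0,0,0]],"spin":[0,0,0]}'
```

```text
time_s: 11.1
eef_pos: [0.5362, 0.0262, 0.0444]
eef_rot: [-3.141, -0.0, -3.06]
force: [1.3, -4.6, 2.6]
grip_width: 0.153
time_s: 11.4
eef_pos: [0.5362, 0.0262, 0.0444]
eef_rot: [-3.138, -0.0, -3.06]
force: [0.6, -8.3, 3.0]
grip_width: 0.154
```

```bash
python3 -m inch '{"dp":[[0,-0.04,-0.03],[-0.2,0,0],[-0.2,0,0],[0,0,0]],"spin":[0,0,0,0]}'; python3 -m inch '{"dp":[[-0.15,0,0],[0,0,0]],"spin":[0,0]}'; python3 -m inch '{"dp":[[-0.1,0,0],[-0.05,0,0],[0,0,0]],"spin":[0,0,0]}'
```

```text
time_s: 11.8
eef_pos: [0.5364, 0.0263, 0.0443]
eef_rot: [-3.139, -0.01, -3.06]
force: [-6.2, -8.9, 10.0]
grip_width: 0.154
time_s: 12.0
eef_pos: [0.5365, 0.0263, 0.0443]
eef_rot: [-3.139, -0.013, -3.06]
force: [-10.3, -8.5, 11.4]
grip_width: 0.152
time_s: 12.3
eef_pos: [0.5366, 0.0263, 0.0443]
eef_rot: [-3.139, -0.016, -3.06]
force: [-14.4, -8.6, 14.7]
grip_width: 0.154
```

```bash
python3 -m inch '{"dp":[[0.3,0,0],[0.3,0,0],[0,0,0]],"spin":[0,0,0]}'
python3 - <<'E'
from h import *
s=r.sense(); print(s["force"],s["moment"],s["eef_pos"])
im,D=r.capture("top"); cv2.imwrite("pics/g4.png",cv2.resize(im[130:230,190:270],None,fx=6,fy=6,interpolation=cv2.INTER_CUBIC))
im,D=r.capture("scene"); np.save("scene4.npy",D); cv2.imwrite("pics/g4s.png",cv2.resize(im[180:265,250:350],None,fx=7,fy=7,interpolation=cv2.INTER_CUBIC))
E
```

```text
time_s: 12.6
eef_pos: [0.5363, 0.0263, 0.0444]
eef_rot: [-3.139, -0.002, -3.06]
force: [1.2, -7.7, 2.5]
grip_width: 0.154
[ 1.22260672 -7.73175566  2.54823661] [-1.40484574 -0.14465349 -0.01511006] [0.53629686 0.02625493 0.04438703]
```

View pics/g4.png

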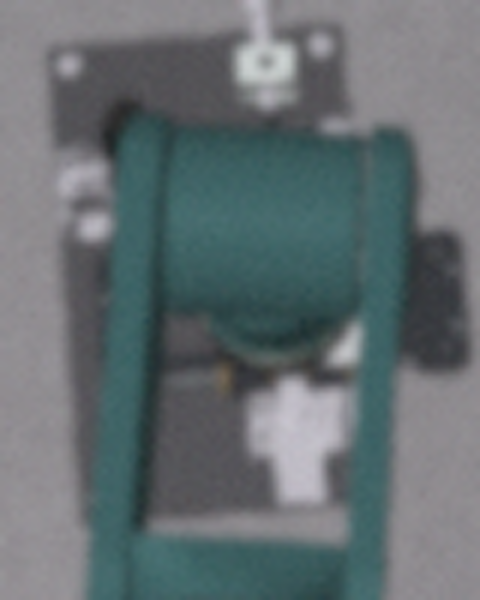

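View pics/g4s.png

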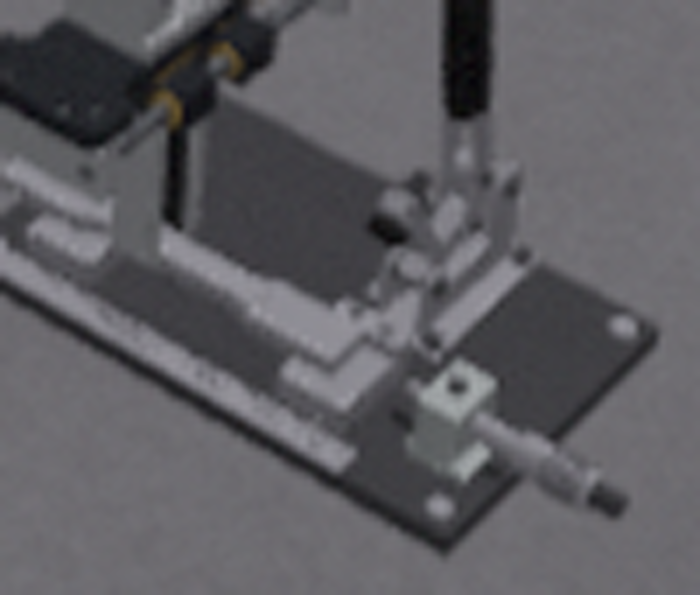

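```bash
python3 -m inch '{"dp":[[0,-0.1,-0.05],[0,-0.05,0],[0,0,0]],"spin":[0,0,0]}'; python3 -m inch '{"dp":[[0,0,-0.1],[0,0,0]],"spin":[0,0]}'; python3 -m inch '{"dp":[[0,0,-0.05],[0,0,0]],"spin":[0,0]}'
```

```text
time_s: 13.0
eef_pos: [0.5363, 0.0262, 0.0444]
eef_rot: [3.141, -0.002, -3.06]
force: [0.9, -4.6, -0.2]
grip_width: 0.156
time_s: 13.2
eef_pos: [0.5361, 0.0262, 0.0448]
eef_rot: [3.142, -0.003, -3.06]
force: [1.5, -5.6, -5.2]
grip_width: 0.155
time_s: 13.4
eef_pos: [0.536, 0.0262, 0.0455]
eef_rot: [3.141, -0.003, -3.06]
force: [0.6, -4.6, -6.0]
grip_width: 0.154
```

```bash
python3 -m inch '{"dp":[[0,-0.15,0],[0,0,0.05],[0,0,0]],"spin":[0,0,0]}'; python3 -m inch '{"dp":[[-0.15,0,0],[-0.15,0,0],[0,0,0]],"spin":[0,0,0]}'
```

```text
time_s: 13.7
eef_pos: [0.5372, 0.0258, 0.0464]
eef_rot: [3.139, -0.0, -3.06]
force: [0.0, 0.1, -2.7]
grip_width: 0.155
time_s: 14.0
eef_pos: [0.5407, 0.0253, 0.0466]
eef_rot: [3.141, 0.001, -3.06]
force: [-0.3, 0.1, -2.6]
grip_width: 0.155
```

```bash
python3 -m inch '{"dp":[[-0.15,0,0.1],[-0.15,0,0],[0,0,0]],"spin":[0,0,0]}'; python3 -m inch '{"dp":[[-0.1,0,0],[-0.1,0,0],[0,0,0]],"spin":[0,0,0]}'; python3 -m inch '{"dp":[[-0.1,0,0],[-0.1,0,0],[0,0,0]],"spin":[0,0,0]}'
```

```text
time_s: 14.3
eef_pos: [0.5436, 0.0253, 0.0453]
eef_rot: [3.141, 0.0, -3.06]
force: [-0.6, 0.2, -3.8]
grip_width: 0.154
time_s: 14.6
eef_pos: [0.5455, 0.0254, 0.0454]
eef_rot: [3.142, 0.0, -3.06]
force: [1.0, 1.0, -3.4]
grip_width: 0.155
time_s: 14.9
eef_pos: [0.5475, 0.0256, 0.0454]
eef_rot: [3.142, 0.0, -3.06]
force: [0.5, -0.1, -3.4]
grip_width: 0.153
```

```bash
python3 -m inch '{"dp":[[-0.1,0,0],[-0.1,0,0],[0,0,0]],"spin":[0,0,0]}'; python3 -m inch '{"dp":[[-0.1,0,0],[-0.1,0,0],[0,0,0]],"spin":[0,0,0]}'
```

```text
time_s: 15.2
eef_pos: [0.5495, 0.0257, 0.0454]
eef_rot: [3.142, 0.0, -3.06]
force: [-0.1, -0.2, -3.2]
grip_width: 0.15
time_s: 15.5
eef_pos: [0.5515, 0.0259, 0.0454]
eef_rot: [3.142, 0.0, -3.06]
force: [-1.1, -0.4, -3.1]
grip_width: 0.151
```

```bash
python3 -m inch '{"dp":[[-0.1,0,0],[-0.1,0,0],[0,0,0]],"spin":[0,0,0]}'; python3 -m inch '{"dp":[[-0.1,0,0],[-0.1,0,0],[0,0,0]],"spin":[0,0,0]}'
```

```text
time_s: 15.8
eef_pos: [0.5535, 0.026, 0.0454]
eef_rot: [3.142, 0.0, -3.06]
force: [-0.4, -0.8, -4.2]
grip_width: 0.152
time_s: 16.1
eef_pos: [0.5555, 0.0262, 0.0454]
eef_rot: [3.141, 0.0, -3.06]
force: [-0.4, -0.6, -3.6]
grip_width: 0.156
```

```bash
python3 -m inch '{"dp":[[-0.1,0,0],[-0.1,0,0],[0,0,0]],"spin":[0,0,0]}'
```

```text
time_s: 16.4
eef_pos: [0.5575, 0.0264, 0.0454]
eef_rot: [3.142, 0.0, -3.06]
force: [0.5, -0.1, -3.3]
grip_width: 0.153
```

```bash
python3 - <<'E'
from h import *
im,D=r.capture("scene"); cv2.imwrite("pics/g5s.png",cv2.resize(im[180:265,250:350],None,fx=7,fy=7,interpolation=cv2.INTER_CUBIC))
E
```

```text
(no output)
```

View pics/g5s.png

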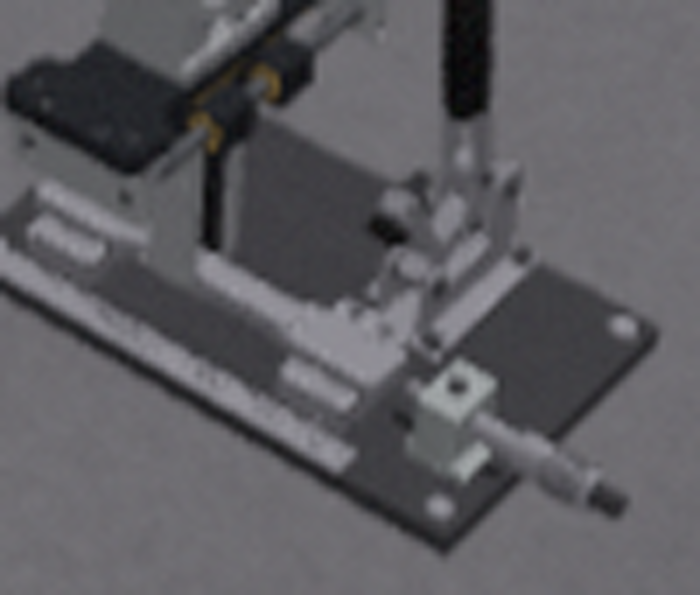

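The piece's front end (crop ~(395,365)) is still a few mm short of the spindle tip (~(408,395)). I keep creeping.

```bash
python3 -m inch '{"dp":[[-0.1,0,0],[-0.1,0,0],[0,0,0]],"spin":[0,0,0]}'
```

```text
time_s: 16.75
eef_pos: [0.5595, 0.0265, 0.0454]
eef_rot: [3.142, 0.0, -3.06]
force: [-0.2, 0.0, -3.2]
grip_width: 0.153
```

```bash
python3 -m inch '{"dp":[[-0.1,0,0],[-0.1,0,0],[0,0,0]],"spin":[0,0,0]}'
```

```text
time_s: 17.05
eef_pos: [0.5615, 0.0267, 0.0454]
eef_rot: [3.142, 0.0, -3.06]
force: [0.1, -0.7, -2.5]
grip_width: 0.152
```

```bash
python3 -m inch '{"dp":[[-0.1,0,0],[-0.1,0,0],[0,0,0]],"spin":[0,0,0]}'
```

```text
time_s: 17.35
eef_pos: [0.5634, 0.0269, 0.0454]
eef_rot: [3.142, 0.0, -3.06]
force: [-1.6, -0.3, -2.9]
grip_width: 0.149
```

```bash
python3 -m inch '{"dp":[[-0.1,0,0],[0,0,0]],"spin":[0,0]}'
```

```text
time_s: 17.55
eef_pos: [0.5644, 0.027, 0.0454]
eef_rot: [3.142, 0.0, -3.06]
force: [-0.1, -0.9, -2.6]
grip_width: 0.155
```

```bash
python3 -m inch '{"dp":[[-0.1,0,0],[0,0,0]],"spin":[0,0]}'
```

```text
time_s: 17.75
eef_pos: [0.5654, 0.027, 0.0454]
eef_rot: [3.142, 0.0, -3.06]
force: [-0.4, 0.2, -3.1]
grip_width: 0.156
```

```bash
python3 -m inch '{"dp":[[-0.1,0,0],[0,0,0]],"spin":[0,0]}'; python3 - <<'E'
from h import *
im,D=r.capture("scene"); cv2.imwrite("pics/g6s.png",cv2.resize(im[215:260,285:345],None,fx=12,fy=12,interpolation=cv2.INTER_CUBIC))
E
```

```text
time_s: 17.95
eef_pos: [0.5664, 0.0271, 0.0454]
eef_rot: [3.142, 0.0, -3.06]
force: [0.3, -0.0, -3.0]
grip_width: 0.159
```

View pics/g6s.png

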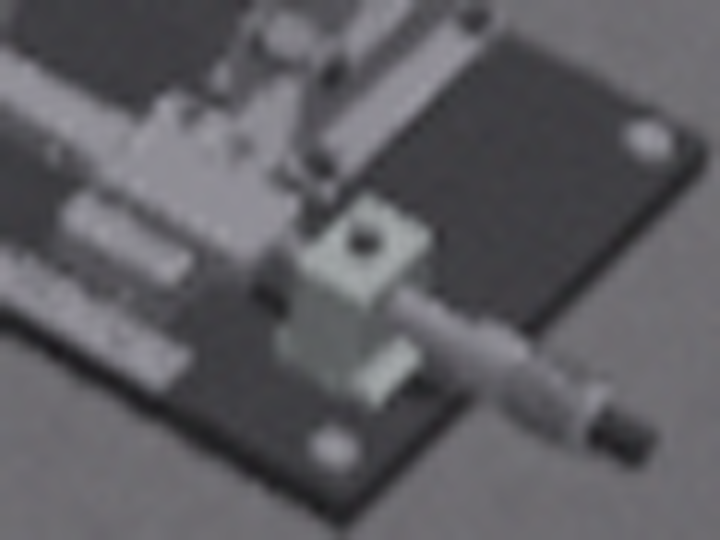

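```bash
cat >> h.py <<'E'
JO=np.array([.5698,.0275,0]);JA=np.radians(4.73)
JR=np.array([[np.cos(JA),-np.sin(JA),0],[np.sin(JA),np.cos(JA),0],[0,0,1]])
def j2w(q): return JO+JR@(np.array(q,float)/1000)
def w2j(p): return JR.T@(np.array(p)-JO)*1000
E
python3 - <<'E'
from h import *
im=cv2.imread("pics/g6s.png")
def pt(q,col,o=(285,215),s=12):
    u=(proj("scene",j2w(q))-o)*s+s/2; cv2.circle(im,tuple(int(a) for a in u),4,col,-1)
for q in [(112,-15,46),(112,15,46),(112,-15,12)]: pt(q,(0,255,0))
for x in (80,90,100): pt((x,0,35.2),(0,0,255))
for q in [(150,-42,12),(150,118,12)]: pt(q,(255,255,0))
for q in [(50,-24,27),(84,-24,27)]: pt(q,(255,0,255))
for y in(-12.5,12.5): pt((100,y,38),(255,0,0))
cv2.imwrite("pics/g6o.png",im)
print(w2j(r.sense()["eef_pos"]))
E
```

```text
[-3.48606729 -0.08443057 45.37043351]
```

View pics/g6o.png

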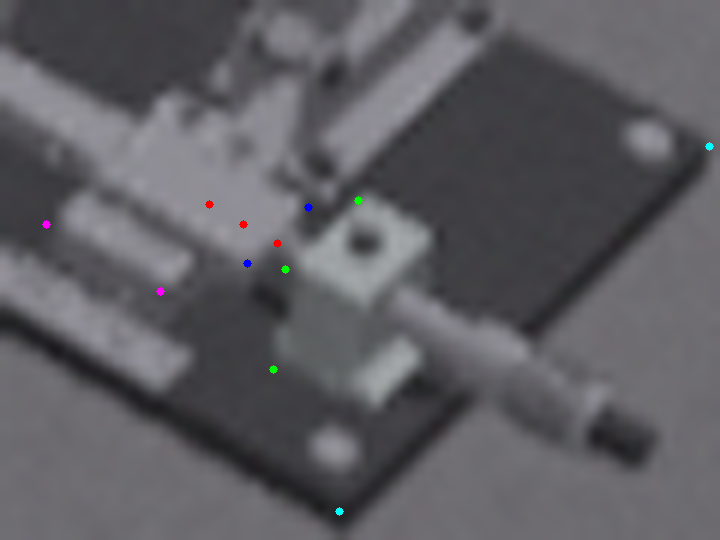

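```bash
python3 -m inch '{"dp":[[-0.1,0,0],[-0.05,0,0],[0,0,0]],"spin":[0,0,0]}'
```

```text
time_s: 18.3
eef_pos: [0.5667, 0.0272, 0.0449]
eef_rot: [3.141, -0.003, -3.06]
force: [-3.6, -0.5, -2.7]
grip_width: 0.154
```

```bash
python3 -m inch '{"dp":[[-0.1,0,0],[-0.05,0,0],[0,0,0]],"spin":[0,0,0]}'
```

```text
time_s: 18.6
eef_pos: [0.5668, 0.0272, 0.0445]
eef_rot: [3.141, -0.006, -3.06]
force: [-7.2, -1.0, -1.9]
grip_width: 0.154
```

```bash
python3 -m inch '{"dp":[[-0.1,0,0],[0,0,0]],"spin":[0,0]}'
```

```text
time_s: 18.8
eef_pos: [0.5669, 0.0272, 0.0445]
eef_rot: [3.141, -0.008, -3.06]
force: [-9.4, -1.3, 0.9]
grip_width: 0.158
```

```bash
python3 -m inch '{"dp":[[0.3,0,0],[0,0.1,0],[0,0.1,0],[0,0,0]],"spin":[0,0,0,0]}'
```

```text
time_s: 19.2
eef_pos: [0.5667, 0.0281, 0.0452]
eef_rot: [-3.139, -0.001, -3.06]
force: [-4.4, -3.9, -2.7]
grip_width: 0.153
```

```bash
python3 -m inch '{"dp":[[0,0.1,0],[0,0.1,0],[0,0,0]],"spin":[0,0,0]}'
```

```text
time_s: 19.5
eef_pos: [0.5667, 0.0285, 0.0452]
eef_rot: [-3.136, -0.001, -3.06]
force: [-3.8, -7.1, -2.6]
grip_width: 0.153
```

```bash
python3 -m inch '{"dp":[[0,0,0.08],[0,0,0],[0,0,0]],"spin":[0,0,0]}'
```

```text
time_s: 19.8
eef_pos: [0.5666, 0.0286, 0.0448]
eef_rot: [-3.137, -0.002, -3.06]
force: [-5.1, -7.2, -0.9]
grip_width: 0.152
```

```bash
python3 -m inch '{"dp":[[0,0,0.05],[0,0,0]],"spin":[0,0]}'
```

```text
time_s: 20.0
eef_pos: [0.5666, 0.0286, 0.0445]
eef_rot: [-3.137, -0.001, -3.06]
force: [-4.3, -7.6, 0.3]
grip_width: 0.156
```

```bash
python3 -m inch '{"dp":[[0,-0.1,0.05],[0,0,0],[-0.1,0,0],[0,0,0]],"spin":[0,0,0,0]}'
```

```text
time_s: 20.4
eef_pos: [0.5667, 0.0285, 0.0444]
eef_rot: [-3.138, -0.004, -3.06]
force: [-8.9, -4.2, 3.6]
grip_width: 0.15
```

```bash
python3 -m inch '{"dp":[[-0.1,0,0],[0,0,0]],"spin":[0,0]}'
```

```text
time_s: 20.6
eef_pos: [0.5668, 0.0285, 0.0444]
eef_rot: [-3.138, -0.006, -3.06]
force: [-10.3, -4.9, 4.5]
grip_width: 0.155
```

```bash
python3 -m inch '{"dp":[[0,-0.05,-0.1],[-0.05,0,0],[0,0,0],[0,0,0]],"spin":[0,0,0,0]}'; python3 -m inch '{"dp":[[0,0,0],[0,0,0],[0,0,0],[0,0,0]],"spin":[0,0,0,0]}'
```

```text
time_s: 21.0
eef_pos: [0.5668, 0.0285, 0.0444]
eef_rot: [-3.139, -0.007, -3.06]
force: [-10.0, -4.8, 2.2]
grip_width: 0.157
time_s: 21.4
eef_pos: [0.5668, 0.0285, 0.0444]
eef_rot: [-3.139, -0.007, -3.06]
force: [-9.7, -4.4, 2.0]
grip_width: 0.155
```

```bash
python3 -m inch '{"dp":[[-0.05,0,0],[0,0,0],[0,0,0],[0,0,0],[0,0,0],[0,0,0],[0,0,0],[0,0,0],[0,0,0]],"spin":[0,0,0,0,0,0,0,0,0]}'
```

```text
time_s: 22.3
eef_pos: [0.5668, 0.0285, 0.0444]
eef_rot: [-3.139, -0.008, -3.06]
force: [-10.6, -3.9, 2.2]
grip_width: 0.151
```

```bash
python3 -m inch '{"dp":[[0.15,-0.05,0],[0.15,-0.03,-0.05],[0,0,0],[0,0,0]],"spin":[0,0,0,0]}'; python3 -m inch '{"dp":[[0,0,0],[0,0,0],[0,0,0],[0,0,0],[0,0,0],[0,0,0]],"spin":[0,0,0,0,0,0]}' 160
```

```text
time_s: 22.7
eef_pos: [0.5667, 0.0284, 0.0449]
eef_rot: [-3.141, -0.001, -3.06]
force: [-5.2, -2.7, -1.6]
grip_width: 0.155
time_s: 23.3
eef_pos: [0.5674, 0.029, 0.0453]
eef_rot: [3.141, 0.001, -3.06]
force: [-1.5, 0.5, 0.2]
grip_width: 0.375
```

```bash
python3 -m inch '{"dp":[[0,0,-1],[0,0,-3],[0,0,-5],[0,0,-5],[0,0,-5],[0,0,-5],[0,0,0]],"spin":[0,0,0,0,0,0,0]}'
python3 - <<'E'
from h import *
im,D=r.capture("scene"); cv2.imwrite("pics/g7s.png",cv2.resize(im[180:265,240:350],None,fx=7,fy=7,interpolation=cv2.INTER_CUBIC))
im,D=r.capture("top"); cv2.imwrite("pics/g7.png",cv2.resize(im[120:225,190:270],None,fx=5.5,fy=5.5,interpolation=cv2.INTER_CUBIC))
E
```

```text
time_s: 24.0
eef_pos: [0.5699, 0.0288, 0.296]
eef_rot: [-3.139, 0.018, -3.06]
force: [0.2, -0.1, 0.1]
grip_width: 0.368
```

View pics/g7s.png

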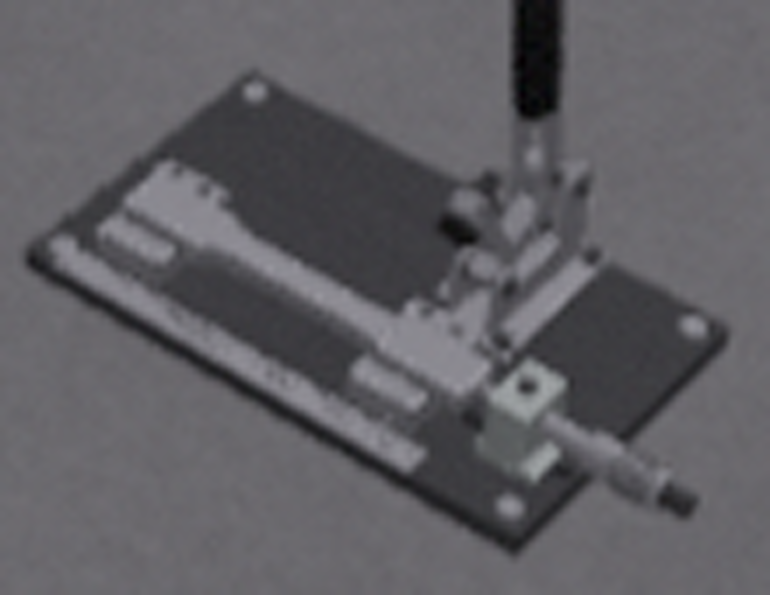

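View pics/g7.png

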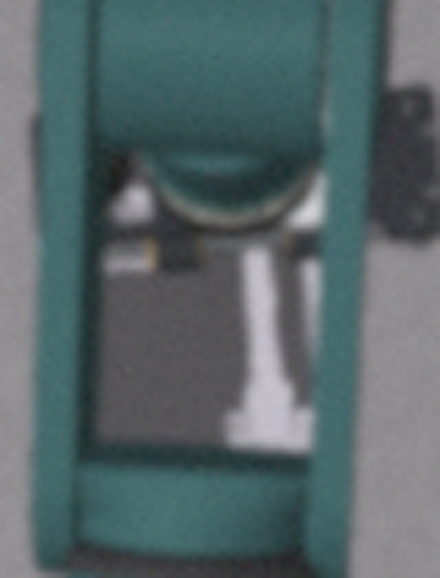

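Piece lies on both rests, against both fence lips and at the spindle (crop ~(478,385)). Next I locate the handle from the point clouds.

```bash
python3 - <<'E'
from h import *
JO[1]=.0287
for n in("top","scene"):
    P=cloud(n,np.load(n+"0.npy")).reshape(-1,3); q=(P-JO)@JR*1000
    q=q[(abs(q[:,0]-66)<40)&(abs(q[:,1]-60)<60)&(q[:,2]<200)]
    for a,b in((60,80),(80,100),(100,115),(115,135),(135,155),(155,175),(175,200)):
        s=q[(q[:,2]>a)&(q[:,2]<b)]
        if len(s)>3: print(n,a,b,len(s),"x",np.round(np.percentile(s[:,0],[5,50,95])),"y",np.round(np.percentile(s[:,1],[5,50,95])))
E
```

```text
top 60 80 59 x [54. 63. 74.] y [ 45.  93. 105.]
top 80 100 58 x [56. 63. 73.] y [19. 33. 84.]
top 100 115 8 x [55. 57. 63.] y [29. 57. 78.]
top 115 135 8 x [56. 58. 60.] y [67. 76. 81.]
top 135 155 12 x [55. 57. 63.] y [64. 72. 79.]
top 155 175 11 x [55. 58. 65.] y [58. 69. 77.]
top 175 200 36 x [56. 62. 71.] y [58. 66. 73.]
scene 60 80 64 x [58. 73. 77.] y [ 44.  81. 107.]
scene 80 100 92 x [59. 68. 75.] y [22. 39. 85.]
scene 100 115 20 x [59. 73. 76.] y [42. 75. 86.]
scene 115 135 33 x [58. 72. 76.] y [65. 70. 80.]
scene 135 155 33 x [58. 70. 76.] y [62. 67. 74.]
scene 155 175 41 x [58. 70. 75.] y [59. 64. 72.]
scene 175 200 35 x [61. 68. 75.] y [59. 65. 69.]
```

```bash
sed -i 's/\.0275,0/.0287,0/' h.py; python3 -m inch '{"dp":[[-2.2,1,0],[-2.2,1,0],[-2.1,1,0],[0,0,1.7],[0,0,4],[0,0,4],[0,0,3],[0,0,1],[0,0,0],[0,0,0]],"spin":[0,0,0,0,0,0,0,0,0,0]}' 255 20
python3 - <<'E'
from h import *
print(w2j(r.sense()["eef_pos"]))
im,D=r.capture("scene"); cv2.imwrite("pics/c1.png",cv2.resize(im[120:260,240:380],None,fx=4.2,fy=4.2,interpolation=cv2.INTER_CUBIC))
E
```

```text
time_s: 25.1
eef_pos: [0.6299, 0.0641, 0.1491]
eef_rot: [3.142, 0.001, -3.06]
force: [0.0, -0.1, -0.2]
grip_width: 0.0
[ 62.82895907  30.31228267 149.06471178]
```

View pics/c1.png

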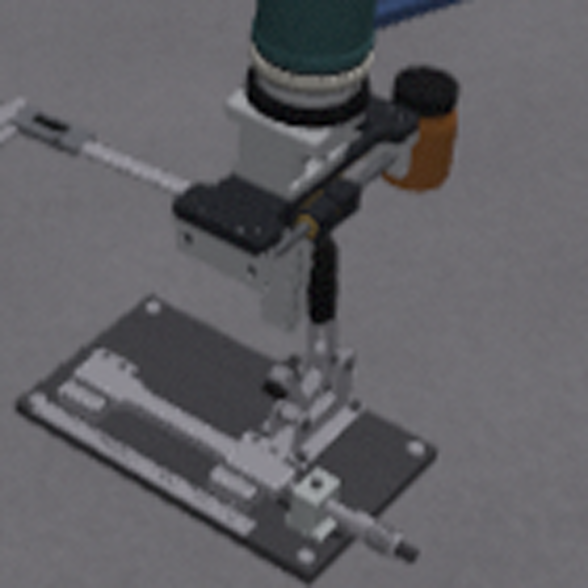

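```bash
python3 -m inch '{"dp":[[-0.3,0,-0.5],[0,0.8,-0.5],[0,1,-0.5],[0,1,-0.3],[0,0.8,0],[0,0,0]],"spin":[0,0,0,0,0,0]}'; python3 -m inch '{"dp":[[0,0.9,-0.1],[0,0.9,0],[0,0.8,0.1],[0,0.8,0.2],[0,0,0]],"spin":[0,0,0,0,0]}'; python3 - <<'E'
from h import *
print(w2j(r.sense()["eef_pos"]))
im,D=r.capture("scene"); cv2.imwrite("pics/c2.png",cv2.resize(im[120:260,240:380],None,fx=4.2,fy=4.2,interpolation=cv2.INTER_CUBIC))
E
```

```text
time_s: 25.75
eef_pos: [0.6293, 0.102, 0.1664]
eef_rot: [3.141, 0.0, -3.058]
force: [-0.7, -0.2, -0.8]
grip_width: 0.003
time_s: 26.25
eef_pos: [0.6263, 0.1357, 0.1634]
eef_rot: [3.14, -0.001, -3.058]
force: [-0.1, -0.2, 0.9]
grip_width: 0.0
[ 65.12585088 101.98257683 163.35074409]
```

View pics/c2.png

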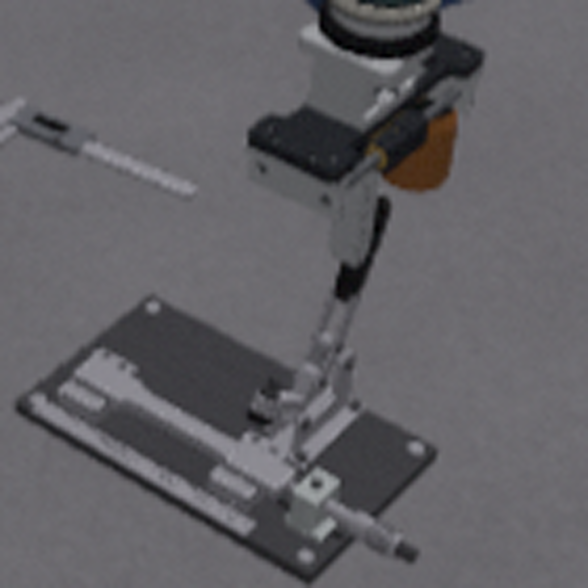

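```bash
python3 -m inch '{"dp":[[0,0.6,0.2],[0,0.6,0.2],[0,0.5,0.4],[0,0.4,0.4],[0,0.4,0.7],[0,0.4,0.8],[0,0,0]],"spin":[0,0,0,0,0,0,0]}'; python3 -m inch '{"dp":[[0,0.1,0.5],[0,0.1,0.5],[0,0,0]],"spin":[0,0,0]}';  python3 - <<'E'
from h import *
print(w2j(r.sense()["eef_pos"]))
im,D=r.capture("scene"); cv2.imwrite("pics/c3.png",cv2.resize(im[120:260,240:380],None,fx=4.2,fy=4.2,interpolation=cv2.INTER_CUBIC))
E
```

```text
time_s: 27.0
eef_pos: [0.6233, 0.1636, 0.1348]
eef_rot: [3.141, -0.003, -3.059]
force: [-0.9, 0.2, -0.2]
grip_width: 0.005
time_s: 27.3
eef_pos: [0.6236, 0.1649, 0.1257]
eef_rot: [-3.142, -0.002, -3.06]
force: [0.5, 0.7, -0.2]
grip_width: 0.001
[ 64.85876878 131.29171423 125.71433999]
```

View pics/c3.png

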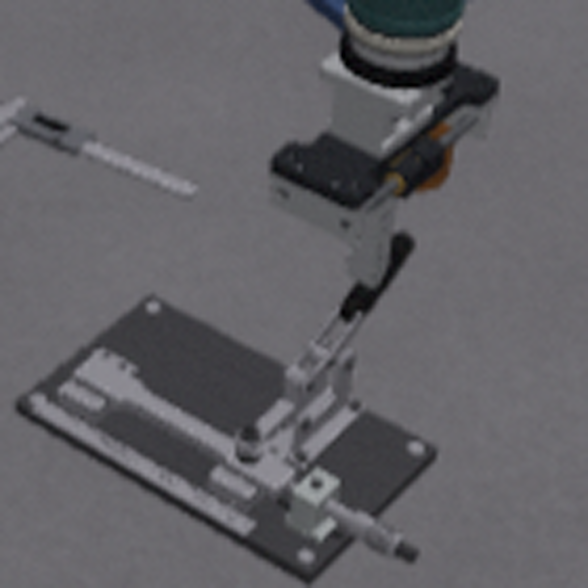

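```bash
python3 -m inch '{"dp":[[0,0.15,0.5],[0,0.15,0.5],[0,0,0]],"spin":[0,0,0]}'; python3 -m inch '{"dp":[[0,0.1,0.5],[0,0.1,0.4],[0,0,0]],"spin":[0,0,0]}'
```

```text
time_s: 27.65
eef_pos: [0.6247, 0.1677, 0.1185]
eef_rot: [-3.141, 0.003, -3.06]
force: [-1.2, -1.4, 6.9]
grip_width: 0.004
time_s: 27.95
eef_pos: [0.6248, 0.1695, 0.1115]
eef_rot: [-3.14, 0.004, -3.06]
force: [-3.3, -2.5, 11.4]
grip_width: 0.005
```

```bash
python3 -m inch '{"dp":[[0,0.1,0.5],[0,0.05,0.4],[0,0,0]],"spin":[0,0,0]}'; python3 -m inch '{"dp":[[0,0,0.5],[0,0.05,0.5],[0,0,0]],"spin":[0,0,0]}'
```

```text
time_s: 28.25
eef_pos: [0.6246, 0.171, 0.1021]
eef_rot: [-3.141, 0.004, -3.06]
force: [-2.0, -1.1, 9.9]
grip_width: 0.006
time_s: 28.55
eef_pos: [0.6232, 0.172, 0.0883]
eef_rot: [3.141, -0.001, -3.06]
force: [-1.2, -0.3, 0.1]
grip_width: 0.003
```

```bash
python3 -m inch '{"dp":[[0,0.1,0.5],[0,0.1,0.4],[0,0,0]],"spin":[0,0,0]}'; python3 - <<'E'
from h import *
print(w2j(r.sense()["eef_pos"]))
im,D=r.capture("scene"); cv2.imwrite("pics/c4.png",cv2.resize(im[120:260,240:380],None,fx=4.2,fy=4.2,interpolation=cv2.INTER_CUBIC))
E
```

```text
time_s: 28.85
eef_pos: [0.6227, 0.174, 0.0785]
eef_rot: [-3.142, -0.003, -3.06]
force: [0.3, -0.3, -0.5]
grip_width: 0.005
[ 64.70823474 140.47979351  78.46641702]
```

View pics/c4.png

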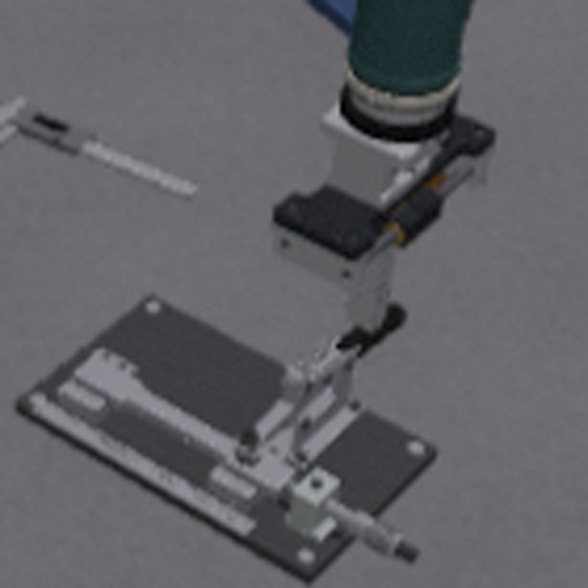

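```bash
python3 -m inch '{"dp":[[0,0,0.2],[0,0,0.2],[0,0,0]],"spin":[0,0,0]}'; python3 -m inch '{"dp":[[0,0,0.1],[0,0,0.1],[0,0,0]],"spin":[0,0,0]}'
```

```text
time_s: 29.2
eef_pos: [0.6239, 0.174, 0.0769]
eef_rot: [3.141, 0.001, -3.06]
force: [-0.5, 0.1, 2.2]
grip_width: 0.005
time_s: 29.5
eef_pos: [0.6239, 0.174, 0.0761]
eef_rot: [3.141, 0.002, -3.06]
force: [-1.9, -0.6, 8.2]
grip_width: 0.002
```

```bash
python3 -m inch '{"dp":[[0,0,0.1],[0,0,0],[0,0,-1],[0,0,-3],[0,0,-4],[0,0,-4],[0,0,-4],[4,0,-2],[4,0,0],[4,0,0],[4,0,0],[0,0,0]],"spin":[0,0,0,0,0,0,0,0,0,0,0,0]}'; python3 -m inch '{"dp":[[4,0,0],[4,2,0],[2,3,0],[0,4,0],[0,0,0]],"spin":[0,0,0,0,0]}'; python3 - <<'E'
from h import *
print(w2j(r.sense()["eef_pos"]))
im,D=r.capture("scene"); np.save("s9.npy",D);cv2.imwrite("pics/c5.png",cv2.resize(im[175:265,240:350],None,fx=6.5,fy=6.5,interpolation=cv2.INTER_CUBIC));cv2.imwrite("pics/c5f.png",im)
im,D=r.capture("top"); np.save("t9.npy",D);cv2.imwrite("pics/c5t.png",cv2.resize(im[120:225,180:270],None,fx=5.5,fy=5.5,interpolation=cv2.INTER_CUBIC));cv2.imwrite("pics/c5tf.png",im)
for n,f in(("top","t9.npy"),("scene","s9.npy")):
    q=(cloud(n,np.load(f)).reshape(-1,3)-JO)@JR*1000
    for a in (120,140,160,175):
        s=q[(abs(q[:,0]-66)<14)&(abs(q[:,1]-a)<10)&(q[:,2]>20)&(q[:,2]<100)]
        if len(s): print(n,a,len(s),np.percentile(s[:,2],[50,90]))
E
```

```text
time_s: 30.7
eef_pos: [0.4599, 0.1607, 0.2531]
eef_rot: [3.141, -0.002, -3.059]
force: [0.6, 0.6, 0.4]
grip_width: 0.003
time_s: 31.2
eef_pos: [0.3564, 0.2457, 0.2531]
eef_rot: [3.14, 0.001, -3.054]
force: [0.1, -0.7, -0.5]
grip_width: 0.003
[-194.7368621   233.82018945  253.09558233]
top 120 40 [61.85934508 66.20492701]
top 140 44 [58.99399692 65.24896827]
top 160 40 [56.0861567  62.78811069]
top 175 38 [53.24728352 58.7903776 ]
scene 120 36 [63.52916069 67.0676627 ]
scene 140 27 [61.69580781 65.63826768]
scene 160 28 [59.53463388 63.20490776]
scene 175 23 [57.9628814  60.88072613]
```

View pics/c5.png

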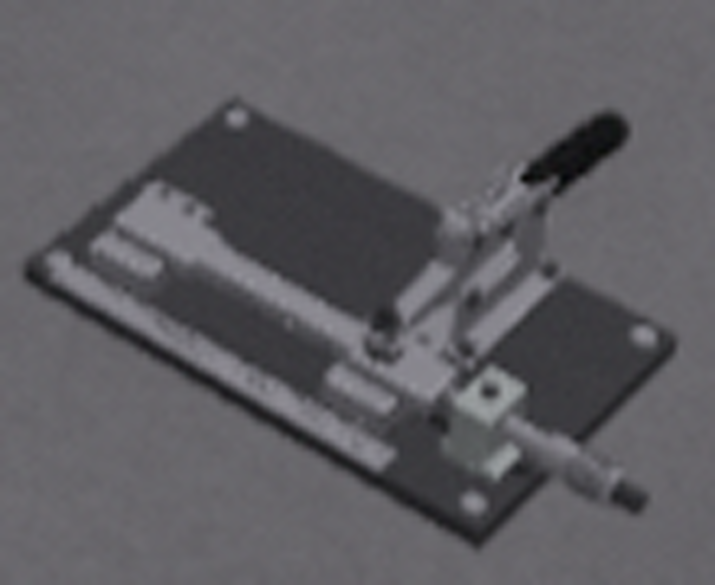

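View pics/c5t.png

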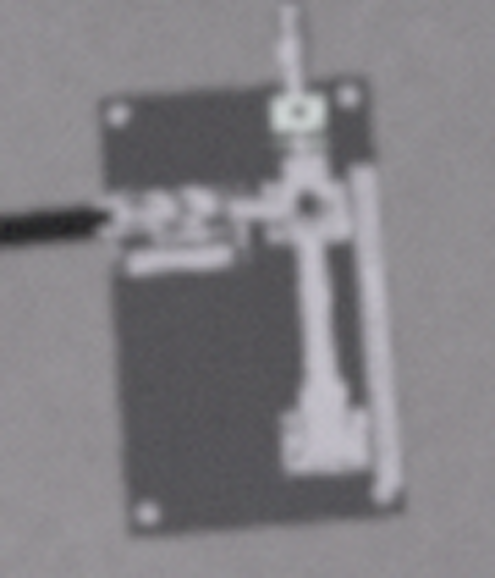

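View pics/c5tf.png

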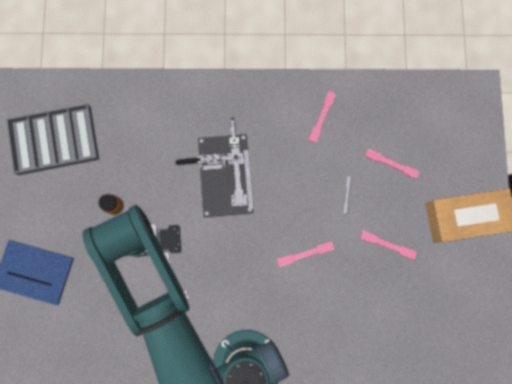

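```bash
python3 - <<'E'
from h import *
a=cv2.cvtColor(cv2.resize(cv2.imread("pics/g7s.png"),(110,85),interpolation=cv2.INTER_AREA),6).astype(np.float32)
b=cv2.cvtColor(cv2.imread("pics/c5f.png"),6)[180:265,240:350].astype(np.float32)
for n,(y0,y1,x0,x1) in dict(piece=(20,50,14,55),plate_ref=(55,82,55,105),plateleft=(8,45,2,30)).items():
    A,B=a[y0:y1,x0:x1],b[y0:y1,x0:x1]
    print(n,cv2.phaseCorrelate(A,B,cv2.createHanningWindow(A.shape[::-1],cv2.CV_32F)), np.abs(A-B).mean())
u=proj("scene",j2w((10,0,37)))-proj("scene",j2w((0,0,37))); print("10mm x =",u, "10mm y=",proj("scene",j2w((0,10,37)))-proj("scene",j2w((0,0,37))))
E
```

```text
piece ((0.5134295622242462, 0.0185636291078648), 0.9606049016669944) 2.4495935
plate_ref ((-0.027977218053969466, 0.6056924318946706), 0.9651501397733335) 0.91261375
plateleft ((-0.07539959432669718, 0.07572510256450471), 1.049167793194453) 2.5472972
10mm x = [2.6869266  1.53075053] 10mm y= [ 2.06512292 -1.76009569]
```

```bash
python3 - <<'E'
from h import *
a=cv2.cvtColor(cv2.resize(cv2.imread("pics/g7s.png"),(110,85),interpolation=cv2.INTER_AREA),6).astype(np.float32)
b=cv2.cvtColor(cv2.imread("pics/c5f.png"),6)[180:265,240:350].astype(np.float32)
for n,(y0,y1,x0,x1) in dict(piece=(20,50,14,50),pieceend=(21,38,16,34),waist=(32,48,34,54),plate_ref=(55,82,60,105),corner=(5,20,2,50),strip=(32,60,2,40)).items():
    w=np.eye(2,3,dtype=np.float32); A=np.ascontiguousarray(a[y0:y1,x0:x1]);B=np.ascontiguousarray(b[y0:y1,x0:x1])
    cc,w=cv2.findTransformECC(A,B,w,cv2.MOTION_TRANSLATION,(3,200,1e-6),None,3); print(n,round(cc,4),w[:,2])
E
```

```text
piece 0.999 [-0.01525524  0.03666972]
pieceend 0.9981 [0.00893543 0.04049259]
waist 0.9755 [0.5738727  0.37954366]
plate_ref 0.9994 [-0.00924498 -0.00919182]
corner 0.8949 [-0.07108773  0.613024  ]
strip 0.9992 [0.01705875 0.01905963]
```

```bash
python3 -c "
from bench import r
print(r.sense()['force'],r.sense()['time_s']); print(r.job_done())"
```

```text
[0.62608286 0.22524713 0.49040526] 31.3
the job is handed in; nothing more can be done
None
```

The grey steel dumbbell is in the jig, seated against the stop and fence, and the toggle clamp is snapped home on it. I handed the job in at 31.3 s of the 72 s.

**Loading:** I laid the piece on both rests, slid it square to the fence, and found the micrometer stop by feel. The first slide jammed by friction before it reached the stop. The tool force reached about 17 N (14 N along the nest) with the end still short of the spindle, so I lifted 1 mm and carried on.

**Bedding push:** I held about 10–11 N at the wrist for just under 2 s. Friction takes some of that, so I estimate 6–11 N reached the stop. During the hold there was also light contact with the fence (about 4 N) and the rests.

**Clamp:** The highest force I read on the handle was about 12 N. After the snap I pressed it lightly against its end stop, with 8 N at the last reading.

**Last checks:**
- **Handle:** it slopes about -8°, against the given home slope of -7°.
- **Piece:** it shifted less than 0.2 mm while clamping, from the piece-end and whole-piece image comparisons. One patch on the waist gave about 0.7 px, but it scored poorly and I discounted it. A first, cruder comparison disagreed too, but it also showed movement in the fixed plate, so I rejected it.
- **Other things:** the round bar and pink pieces look unmoved in the final top picture, and the jar looks in place. The arm hid the caliper there, but a picture from just after the snap showed it in place.
- **Not measured:** after I let go, any gap at the stop or fence is below what the cameras resolve. I rely on the contact felt before release.

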